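Index the next egg under the marking stamp and mark it

ROBOT

A 6-joint arm with a two-finger parallel gripper is mounted at the origin on the work surface. World frame = base frame: x ahead of the robot, y to its left, z up, the work surface at z = 0. Lengths are in m, angles in rad, forces in N, time in s.
With the tool pointing down it reaches from about 0.225 to 0.875 m from the base axis. Payload 3.4 kg.
Tool frame: the origin (TCP) lies between the finger pads; the fingertips stand 17 mm ahead of it and the grasp point (between the pads) lies 2 mm behind it; z points along the fingers, y is the direction in which the jaws open and shut (so a half turn about z gives the same grasp; the last joint's range is limited). The gripper opens to 85 mm and grips with 20 to 120 N. Pads are 22 mm wide; open, the fingers measure 114 mm over their backs; the gripper's body (76 mm by 85 mm) begins 54 mm behind the grasp point. The pads swing forward as they close: fully open they stand 13 mm farther back than shut.
Start: joints at [1.024, 0.276, 1.505, -0, 1.361, -0.121], TCP at [0.238, 0.524, 0.226] pointing down, gripper open.
Joint ranges: [-2.89, 2.89], [-0.75, 2.08], [0.22, 2.7], [-1.18, 4.32], [0.11, 2.71], [-2.7, 2.7]. Speed limits (rad/s): [2.57, 2.57, 3.14, 3.14, 3.14, 3.14].

INTERFACE

Orientations are given as a unit quaternion [w, x, y, z].
In Python, from bench import move_ptp, line_to, movej, grip, pause, inverse_kinematics, observe, snapshot, calibration, IKError, close_job gives the robot as it stands. Calls block until the motion is done:
- move_ptp(position, orientation): joint-space move of the TCP to a pose.
- line_to(position, attitude=None, max_speed=0.15, stop_force=None): straight line of the TCP; attitude=None keeps the orientation; max_speed is the mean speed in m/s. With stop_force (N) it stops when the force on the tool has changed by that much, and returns True; else False.
- movej(angles): joint-space move.
- grip(opening, grip_force=None): opening from 0.0 (shut) to 1.0 (fully open); grip_force is the grip in N (None keeps the last); returns when the fingers have stopped.
- pause(seconds).
- inverse_kinematics(position, orientation): joint angles nearest the present ones, or None.
- observe(): the state.
- snapshot(name): name is "side" or "top" or "wrist"; returns the picture (480x640x3 uint8, red, green, blue); there is no depth.
- calibration(name): a dict with "fx", "fy", "cx", "cy" (pixels), "k1" (the pictures are not rectified: a ray, as slopes to the right and down, at radius r is drawn at 1 + k1 r^2 times it, then the intrinsics apply), "position" and "attitude" of the camera in the world. Camera axes: x right, y down, z forward; pixel columns grow to the right and rows downward; lengths in m; the calibration is good to about 2 mm. A picture is of the moment at which its call begins: read the wrist's pose just before it. calibration takes no time and is no camera call; for the wrist camera it gives the pose at the moment of the call.
A pose or a line that the arm cannot do raises IKError and nothing moves.
- close_job(): hands the job in, once; it reports no verdict.
The state is a dict: "time": time; "joint_pos": joint angles; "qvel": joint speeds; "tau": joint torques, N m; "position": TCP position; "orientation": TCP orientation; "ft_force": force on the tool from outside, world axes, zero at the start; "wrist_torque": the same for the moment, N m; "grip_width": opening from 0.0 (shut) to 1.0 (fully open).
Only numpy, scipy, OpenCV 4.12 (cv2) and the standard library are available. Lean on these libraries where they do the work, as an engineer would, in place of code of your own. Each camera call takes 0.05 s, during which the arm holds its last target.

TASK

Push the index table of the egg marking press on, counter-clockwise seen from above, by one of its upright posts until the spring plunger drops into its hole and locks it with the next egg under the stamp; feel for the stop and do not force the table against it. Then press the black palm knob down until the stamp bears firmly but gently on that egg (some 10 N on the shell for half a second) and let it come up again, without touching the eggs or disturbing anything else on the bench.

Things in the scene. Friction and masses are not known exactly. Their poses are not given: they have to be found in the camera images.
- press: Cast-iron egg marking press, fixed: round bed (300 mm wide, 22 mm high) that carries the index table; a column at 215 mm along its +y with an overhung arm (top 213 mm above the bench) holds the stamp at 95 mm along +y; the plunger bracket stands at the rim 30 deg from +x towards +y. Origin on the index table's axis at bench height, z up.
- turntable: Index table: aluminium plate, 330 mm wide, 12 mm thick, turns about its z; origin on the axis at the plate's underside, 48 mm above the bench. On it six rubber cups (54 mm wide, 40 mm tall) at radius 95 mm at 0, 60.. 300 deg from its x axis; those at 0, -60, -120 deg hold eggs. Six steel push posts (12 mm thick, 55 mm tall) at radius 132 mm at 30, 90.. 330 deg. Start it gently: a push or knock of more than 35 N is too much.
- cup_next (a point): Centre of the foot of the cup at 0 deg of the index table, on the plate's top; turns with the table. Its egg is the next to be marked. It starts 14 to 41 deg clockwise (seen from above) of the stamp.
- stamp_axis (a point): Fixed point on the stamp's upright axis, at the height of the plate's top (60 mm above the bench).
- plunger (a joint): Spring plunger at the table's rim (black 22 mm knob): m of drop, 0 while it rides on the plate, 0.009 when it has dropped into a hole and locks the table hard both ways. Until then the table turns slowly with 2 to 5 N at a post. It locks with the next cup under the stamp, but up to 2.6 deg (6 mm at the posts) before or after exact alignment, as its bracket is set by hand in a slot: feel for it.
- knob_top (a point): Centre of the top face of the black palm knob (44 mm wide, 20 mm thick) on the stamp's ram, 290 mm above the bench when up, on the stamp's axis; it moves straight down. Nothing stands above it.
- ram (a joint): How far the stamp's ram is pressed down, m: 0 up (a spring returns it), 0.044 the bottom of its travel. The spring takes about 4 N to start and 7 N at 30 mm down. The stamp's face is 155 mm above the bench when up and meets the egg after 24 to 36 mm.
- stamp_pad: Round rubber stamp under the ram, 24 mm wide, 7 mm thick, cushioned (4 N per mm for 4 mm, then hard). Origin at the centre of its lower face. A mark needs 5 N or more on the egg for a third of a second; more than 20 N cracks the shell.
- ink: Small capped ink bottle, 38 mm diameter, 62 mm tall, loose bystander. Origin under its centre.
- tin: Flat round ink-pad tin, 62 mm diameter, 22 mm tall, loose bystander. Origin under its centre.
- brush: Cleaning brush 170 mm long lying on the bench along its x axis, loose bystander.
- date_stamp: Wooden hand stamp, 60 x 28 mm, 68 mm tall, loose bystander. Origin under its centre.
- torch: Black candling torch, 130 mm long, lying along its x axis, loose bystander.
- egg_a: Hen's egg, 60 g, loose, standing pointed end down in one of the three loaded cups; which egg is in which cup varies. The three differ in size (53 to 62 mm tall, 41 to 46 mm thick): their tops stand 119 to 131 mm above the bench, which one how high is not told. Origin at its pointed lower end, z up its axis.
- egg_b: Hen's egg, 60 g, loose, standing pointed end down in one of the three loaded cups; which egg is in which cup varies. The three differ in size (53 to 62 mm tall, 41 to 46 mm thick): their tops stand 119 to 131 mm above the bench, which one how high is not told. Origin at its pointed lower end, z up its axis.
- egg_c: Hen's egg, 60 g, loose, standing pointed end down in one of the three loaded cups; which egg is in which cup varies. The three differ in size (53 to 62 mm tall, 41 to 46 mm thick): their tops stand 119 to 131 mm above the bench, which one how high is not told. Origin at its pointed lower end, z up its axis.
Not all that is in view belongs to the job. What is shaped like the egg_a but blue, purple or yellow is not meant.

How it is judged:
By the outcome, as a careful person would: the job done as asked, in the order asked, and still so for the second after the job is handed in, with the robot touching nothing.
It also fails if it takes over 48 s, if anything falls off the work surface, if the arm or the gripper's body presses on something with over 40 N, if the wrist force passes 120 N, or if a joint passes its speed limit or range.

## Working session

There is one attempt and no reset: what is moved stays moved. The work goes in short steps, each a Python script; the robot and the scene stay as the last script left them, time stands still between calls to the robot, and variables do not carry over. Pictures are saved under pics/ and viewed, and the job is handed in when it is done.

```bash
ls; mkdir -p pics; python3 - <<'E'
from bench import *
import cv2
for n in ("side","top","wrist"):
    c=calibration(n); print(n,c)
    im=snapshot(n); cv2.imwrite(f"pics/{n}0.png",im[:,:,::-1])
s=observe();print(s)
E
```

```text
pics
side {'fx': 587.0573511751205, 'fy': 587.0573511751205, 'cx': 323.913758626856, 'cy': 236.15126459723845, 'k1': -0.08641820637690058, 'position': array([0.57502792, 1.08818441, 0.8769023 ]), 'attitude': array([ 0.0066026 , -0.03234217,  0.88934184, -0.45604987])}
top {'fx': 494.6991317238473, 'fy': 494.6991317238473, 'cx': 322.4973138151386, 'cy': 238.8729051882099, 'k1': 0.012356390035476675, 'position': array([0.43202169, 0.07926649, 1.35730394]), 'attitude': array([-0.06727821,  0.70824128, -0.70048147,  0.05651226])}
wrist {'fx': 354.4096429691681, 'fy': 354.4096429691681, 'cx': 320.6114835526751, 'cy': 240.83103160355535, 'k1': -0.06557149708448196, 'position': array([0.17772162, 0.55095957, 0.37233209]), 'attitude': array([0.11446099, 0.8328439 , 0.53667034, 0.07248907])}
{'time': 0.15, 'joint_pos': array([ 1.02399226e+00,  2.76423447e-01,  1.50584491e+00,  5.72393344e-06,
        1.36072216e+00, -1.20999944e-01]), 'qvel': array([-0.0008578 , -0.00247223, -0.00406111,  0.00150394, -0.00160081,
        0.00067549]), 'tau': array([ 1.80093703e-03, -4.17144549e+01, -2.46032202e+01, -2.17123802e-04,
        7.56261230e-03,  2.59104917e-05]), 'position': array([0.23729174, 0.52329887, 0.22485241]), 'orientation': array([-2.31706008e-04,  2.11297858e-01,  9.77421468e-01, -6.59412003e-04]), 'ft_force': array([ 0.34130849, -0.38662369,  0.3113983 ]), 'wrist_torque': array([ 0.0207193 , -0.00855316, -0.00700736]), 'grip_width': 0.9989931758761066}
```

View pics/side0.png

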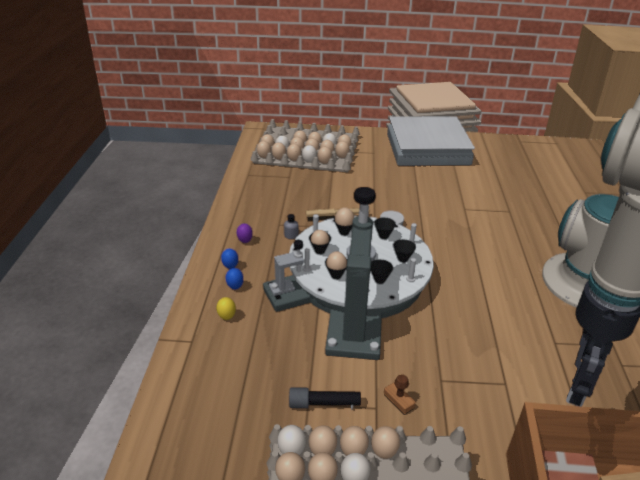

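View pics/top0.png

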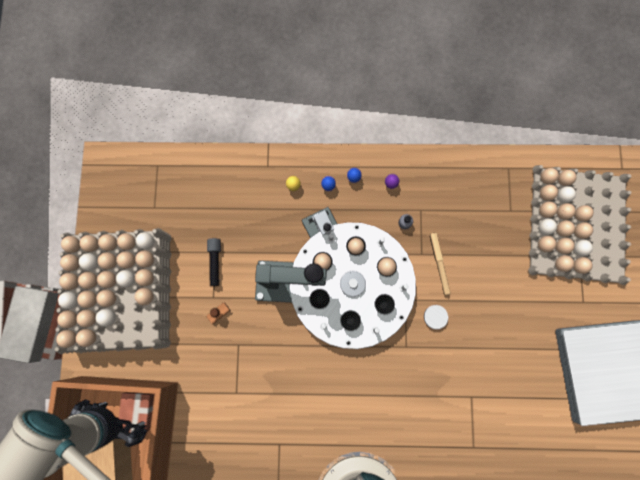

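View pics/wrist0.png

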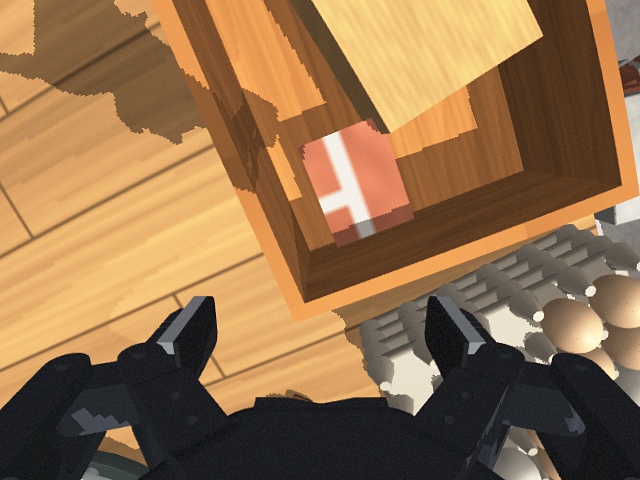

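```bash
cat > h.py <<'E'
from bench import *
import numpy as np, cv2
from scipy.spatial.transform import Rotation as R
def rot(q): return R.from_quat(np.roll(q,-1))
def project(c,P):
    p=rot(c['attitude']).inv().apply(np.atleast_2d(P)-c['position'])
    s=p[:,:2]/p[:,2:]; f=1+c['k1']*(s**2).sum(1,keepdims=True)
    return s*f*[c['fx'],c['fy']]+[c['cx'],c['cy']]
def ray(c,uv):
    d=(np.asarray(uv,float)-[c['cx'],c['cy']])/[c['fx'],c['fy']]; s=d.copy()
    for _ in range(30): s=d/(1+c['k1']*(s@s))
    return c['position'],rot(c['attitude']).apply([s[0],s[1],1])
def onz(c,uv,z):
    o,d=ray(c,uv); return o+d*(z-o[2])/d[2]
E
python3 - <<'E'
from h import *
t=cv2.imread("pics/top0.png"); s=cv2.imread("pics/side0.png")
cv2.imwrite("pics/topc.png",cv2.resize(t[190:370,240:460],None,fx=3.6,fy=3.3,interpolation=cv2.INTER_CUBIC))
cv2.imwrite("pics/sidec.png",cv2.resize(s[180:360,240:460],None,fx=3.6,fy=3.3,interpolation=cv2.INTER_CUBIC))
c=calibration("top"); print(rot(c['attitude']).as_matrix())
for uv,z in [((352,284),.06),((314,273),.29),((355,246),.12),((387,266),.12),((322,261),.12)]: print(uv,onz(c,uv,z))
E
```

```text
[[ 0.01226414 -0.98461571  0.1743029 ]
 [-0.99982388 -0.00959869  0.01612683]
 [-0.01420565 -0.17446999 -0.98456001]]
(352, 284) [0.54244443 0.02178486 0.06      ]
(314, 273) [0.54575472 0.11422802 0.29      ]
(355, 246) [0.63355075 0.01702836 0.12      ]
(387, 266) [ 0.5834869  -0.06326523  0.12      ]
(322, 261) [0.59442474 0.10009201 0.12      ]
```

View pics/topc.png

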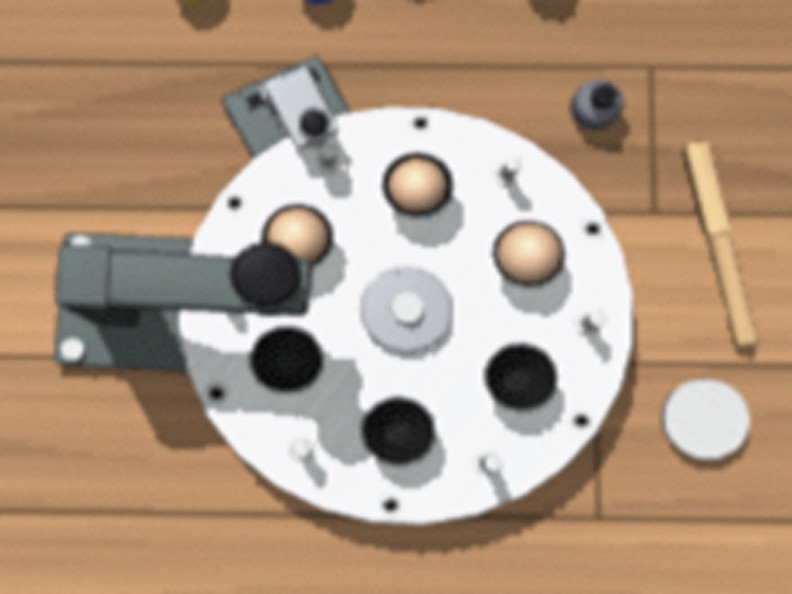

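View pics/sidec.png

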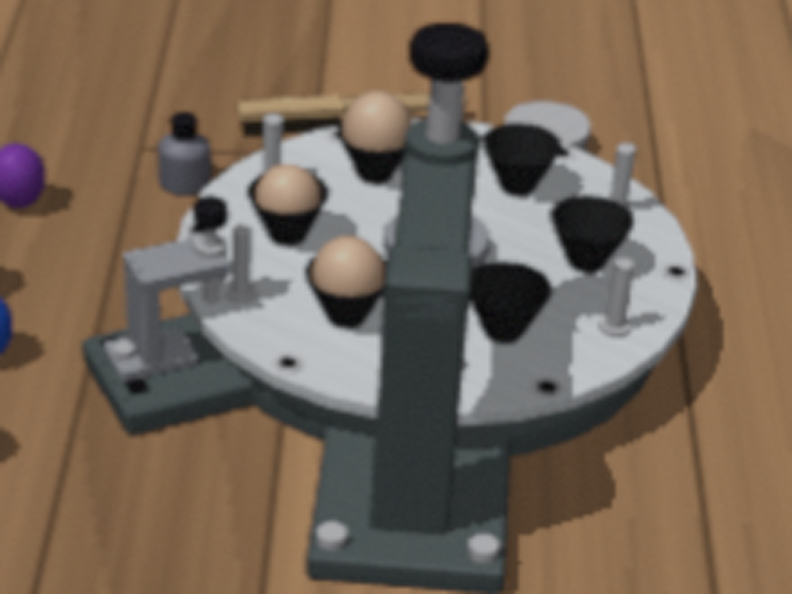

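```bash
cat > fit.py <<'E'
from h import *
from scipy.optimize import least_squares
ct,cs=calibration("top"),calibration("side")
f=lambda u:np.array(u)/[3.6,3.3]+[240,190]
cups=np.array([f(u) for u in [(297,237),(287,359),(398,430),(521,377),(529,253),(416,184)]]) # 0,60,...300
holes=np.array([f(u) for u in [(235,203),(216,393),(390,505),(581,420),(592,229),(420,123)]])
posts={2:f((303,449)),3:f((489,462)),4:f((590,320)),5:f((507,167))} # 30+60k: k
sh=[f(u) for u in [(288,362),(547,386),(677,271)]]; shi=[0,1,2]
knob_t=f((265,272)); knob_s=f((449,44))
def pol(c,r,a,z):return np.array([c[0]+r*np.cos(a),c[1]+r*np.sin(a),z])
def res(p,full=False):
    c=p[:2]; yaw,phi,rh,ho,dx,dy=p[2:8]
    out=[]
    for k in range(6):
        z=.1 if 1<=k<=3 else .112
        out.append(project(ct,pol(c,.095,phi+k*np.pi/3,z))[0]-cups[k])
    for k in range(6): out.append(project(ct,pol(c,rh,phi+ho+k*np.pi/3,.06))[0]-holes[k])
    for k,u in posts.items(): out.append(project(ct,pol(c,.132,phi+np.pi/6+k*np.pi/3,.115))[0]-u)
    out.append(project(ct,pol(c,.095,yaw+np.pi/2,.29))[0]-knob_t)
    for k,u in zip(shi,sh): out.append(project(cs,pol(c,rh,phi+ho+k*np.pi/3,.06))[0]-u-[dx,dy])
    out.append(project(cs,pol(c,.095,yaw+np.pi/2,.29))[0]-knob_s-[dx,dy])
    out=np.array(out)
    return out if full else np.append(out.ravel(),[dx/3,dy/3])
r=least_squares(res,[.54,.02,0,1.0,.155,0,0,0],loss='soft_l1')
if __name__=="__main__":
    p=r.x; print(p,"yaw %.2f phi %.2f off %.2f"%tuple(np.degrees(p[[2,3,5]])))
    print(res(p,True).round(1))
    print("to go deg",np.degrees(p[2]+np.pi/2-p[3]))
    print("knob",pol(p[:2],.095,p[2]+np.pi/2,.29))
    for k in range(6): print(k,pol(p[:2],.132,p[3]+np.pi/6+k*np.pi/3,.115).round(4), project(ct,pol(p[:2],.132,p[3]+np.pi/6+k*np.pi/3,.115)))
E
python3 fit.py
```

```text
[  0.54173427   0.02030493  -0.05134209   0.94994157   0.15179435
   0.02666425   0.66748339 -10.86555275] yaw -2.94 phi 54.43 off 1.53
[[  0.6  -1.4]
 [ -0.7  -0.7]
 [ -1.    0.4]
 [ -0.7   1. ]
 [  0.9   0.7]
 [  1.6  -0.3]
 [ -0.1   0.2]
 [ -0.    0.2]
 [ -0.    0.3]
 [ -0.1   0.5]
 [ -0.    0.3]
 [  0.    0.3]
 [ 51.5   5.4]
 [ 30.3 -41.8]
 [-20.1 -46.4]
 [-48.6  -5.5]
 [ -0.    0.2]
 [  0.3   0.2]
 [  0.1   0.2]
 [ -0.2   0.2]
 [ -0.1  -2.2]]
to go deg 32.630671861281584
knob [0.54660962 0.11517975 0.29      ]
0 [0.5546 0.1517 0.115 ] [[301.34692251 276.76566779]]
1 [0.4344 0.0971 0.115 ] [[322.43777966 325.51651847]]
2 [ 0.4216 -0.0343  0.115 ] [[375.69020704 331.47735289]]
3 [ 0.5289 -0.1111  0.115 ] [[406.18008576 288.15554913]]
4 [ 0.6491 -0.0565  0.115 ] [[383.83142291 240.56645139]]
5 [0.6619 0.0749 0.115 ] [[332.22598175 235.12365598]]
```

```bash
sed -i 's/{2:f((303,449)),3:f((489,462)),4:f((590,320)),5:f((507,167))}/{1:f((303,449)),2:f((489,462)),3:f((590,320)),4:f((507,167))}/; s/^sh=.*/g=lambda u:np.array(u)\/[3.6,3.3]+[240,180]\nsh=[g(u) for u in [(288,362),(547,386),(677,271)]]; shi=[0,1,2]/; s/knob_s=f/knob_s=g/' fit.py; python3 fit.py
```

```text
[ 0.54206036  0.02075276 -0.04939968  0.97948543  0.15176095 -0.00259622
  0.54712286 -0.83114878] yaw -2.83 phi 56.12 off -0.15
[[-0.3 -0.6]
 [-0.4  0.2]
 [-0.1  0.3]
 [-0.3 -0. ]
 [ 0.2 -0.4]
 [ 0.3 -0.5]
 [-0.3  0.1]
 [-0.2  0.1]
 [-0.2  0.2]
 [-0.3  0.3]
 [-0.2  0.1]
 [-0.2  0.2]
 [-0.6  0.2]
 [ 1.1  0.7]
 [ 2.2 -0.5]
 [ 1.6 -1. ]
 [-0.3  0.1]
 [ 0.3  0.3]
 [ 0.1  0.3]
 [-0.3  0.2]
 [-0.  -2.1]]
to go deg 31.049225629614632
knob [0.54675142 0.11563687 0.29      ]
0 [0.551  0.1525 0.115 ] [[301.01353072 278.17448977]]
1 [0.4325 0.0943 0.115 ] [[323.54347824 326.30926069]]
2 [ 0.4235 -0.0374  0.115 ] [[376.93616257 330.67115837]]
3 [ 0.5331 -0.1109  0.115 ] [[406.09962517 286.46670841]]
4 [ 0.6516 -0.0528  0.115 ] [[382.38362426 239.56641378]]
5 [0.6606 0.0789 0.115 ] [[330.66441714 235.62457874]]
```

The side view (knob at about (365,194)) and the top view agree on the press. Its centre is at (352,284) in the top view, the stamp knob at (314,272) and the bracket at (323,220).

- **Next egg:** of the three table eggs in the top view, (322,262), (356,246) and (387,267), it is (322,262). It is the first one clockwise of the stamp, about 31° short, and the blue, purple and yellow ones lie off the table.
- **Push post:** of the posts at about (324,326), (376,330), (404,287) and (381,241), I'll use (324,326). It is the nearest to the robot, away from the eggs, and needs a push towards −y.

Next I'll confirm this in an overlay and check reachability.

```bash
cat > plan.py <<'E'
from fit import *
p=r.x; C=p[:2]; YAW,PHI=p[2],p[3]
TH0=PHI+np.pi/2          # post k=1 start angle
GAP=.017; ROUT=.003
def tooldown(yaw):       # tool z down, tool x at yaw
    M=np.array([[np.cos(yaw),np.sin(yaw),0],[np.sin(yaw),-np.cos(yaw),0],[0,0,-1]]).T
    return np.roll(R.from_matrix(M).as_quat(),1)
def push(th,z,gap=GAP):
    er=np.array([np.cos(th),np.sin(th)]); t=np.array([-er[1],er[0]])
    xy=C+(.132+ROUT)*er-gap*t
    return np.r_[xy,z],tooldown(np.arctan2(-t[1],-t[0]))
def thof(pos,gap=GAP):   # post angle for a TCP position in contact
    d=np.asarray(pos)[:2]-C; return np.arctan2(d[1],d[0])+np.arctan2(gap,.132+ROUT)
KN=pol(C,.095,YAW+np.pi/2,.29)
E
python3 - <<'E'
from plan import *
d=np.radians
for a,z,g in [(0,.22,.029),(0,.105,.029),(12,.105,.017),(25,.105,.017),(36,.105,.017)]:
    P,q=push(TH0+d(a),z,g); print(a,P.round(3),inverse_kinematics(P,q))
for yaw in (0,90,120,150,180):
    print(yaw,inverse_kinematics(KN+[0,0,.06],tooldown(d(yaw))),inverse_kinematics(KN-[0,0,.02],tooldown(d(yaw))))
im=cv2.imread("pics/top0.png")[190:370,240:460]; im=cv2.resize(im,None,fx=3.6,fy=3.3)
for k in range(6):
    for z,col in ((.06,(0,200,0)),(.115,(0,0,255))):
        u=(project(ct,pol(C,.132,PHI+np.pi/6+k*np.pi/3,z))[0]-[240,190])*[3.6,3.3]
        cv2.circle(im,tuple(int(v) for v in u),4,col,1)
for g in (.029,.017):
    P,q=push(TH0,.088,g); M=rot(q).as_matrix()
    poly=[(project(ct,P+M@[sx*.011,sy*.0145,0])[0]-[240,190])*[3.6,3.3] for sx,sy in((1,1),(1,-1),(-1,-1),(-1,1))]
    cv2.polylines(im,[np.int32(poly)],True,(255,0,0),1)
cv2.imwrite("pics/ov.png",im)
E
```

```text
0 [0.446 0.12  0.22 ] [ 1.12148958e-01  1.08085753e-01  1.73782999e+00 -4.44089210e-16
  1.29567691e+00  7.03459853e-01]
0 [0.446 0.12  0.105] [ 1.12148958e-01  2.14061962e-01  1.92282059e+00 -4.44089210e-16
  1.00471010e+00  7.03459853e-01]
12 [0.423 0.087 0.105] [ 4.10492497e-02  1.71943426e-01  1.98079510e+00 -4.44089210e-16
  9.88854126e-01  4.22920634e-01]
25 [0.411 0.058 0.105] [-2.68290796e-02  1.48406256e-01  2.01177655e+00 -4.44089210e-16
  9.81409849e-01  1.28149502e-01]
36 [0.407 0.033 0.105] [-9.06183716e-02  1.37476506e-01  2.02580858e+00 -4.44089210e-16
  9.78307572e-01 -1.27626008e-01]
0 [ 8.39206771e-02  2.08524490e-01  1.29642040e+00 -4.44089210e-16
  1.63664777e+00  1.65471700e+00] [ 8.39206771e-02  2.29874974e-01  1.45911871e+00 -4.44089210e-16
  1.45259897e+00  1.65471700e+00]
90 [ 8.39206771e-02  2.08524490e-01  1.29642040e+00 -4.44089210e-16
  1.63664777e+00  8.39206771e-02] [ 8.39206771e-02  2.29874974e-01  1.45911871e+00 -4.44089210e-16
  1.45259897e+00  8.39206771e-02]
120 [ 8.39206771e-02  2.08524490e-01  1.29642040e+00 -4.44089210e-16
  1.63664777e+00 -4.39678098e-01] [ 8.39206771e-02  2.29874974e-01  1.45911871e+00 -4.44089210e-16
  1.45259897e+00 -4.39678098e-01]
150 [ 8.39206771e-02  2.08524490e-01  1.29642040e+00 -4.44089210e-16
  1.63664777e+00 -9.63276874e-01] [ 8.39206771e-02  2.29874974e-01  1.45911871e+00 -4.44089210e-16
  1.45259897e+00 -9.63276874e-01]
180 [ 8.39206771e-02  2.08524490e-01  1.29642040e+00 -4.44089210e-16
  1.63664777e+00 -1.48687565e+00] [ 8.39206771e-02  2.29874974e-01  1.45911871e+00 -4.44089210e-16
  1.45259897e+00 -1.48687565e+00]
```

View pics/ov.png

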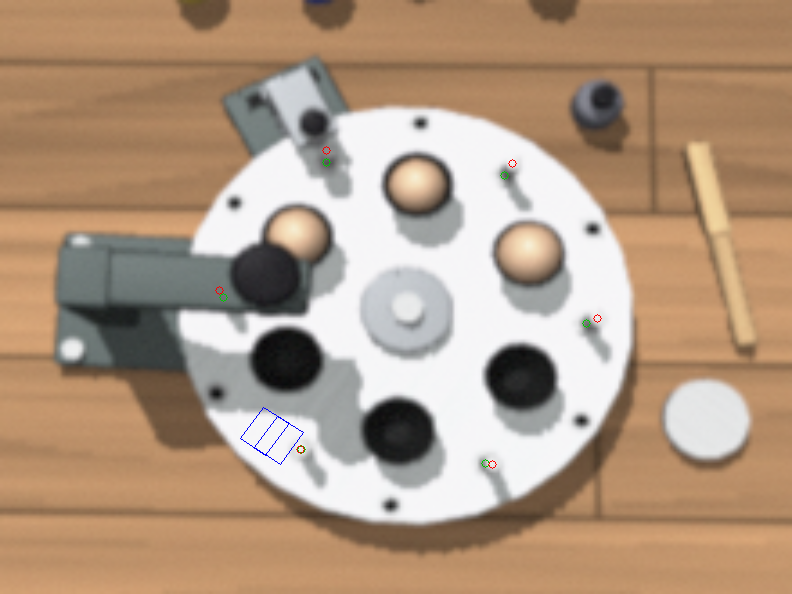

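The overlay matches. The post tops sit on the red and green circles, and the chosen post is at crop (301,449). The pusher footprint clears the cup. Next I move in.

```bash
python3 - <<'E'
from plan import *
s=lambda:observe()
grip(0.0,40)
P,q=push(TH0,.22,.029)
move_ptp([.40,.17,.24],q); print(s()['time'])
line_to(P,max_speed=.15)
P,_=push(TH0,.105,.029)
st=line_to(P,max_speed=.1,stop_force=8)
o=s(); print(st,o['time'],o['position'].round(4),P.round(4),o['ft_force'].round(2),o['grip_width'])
for n in("side","top"):cv2.imwrite(f"pics/{n}1.png",cv2.resize(snapshot(n)[180:360,240:460],None,fx=3.6,fy=3.3,interpolation=cv2.INTER_CUBIC)[:,:,::-1])
E
```

```text
2.3667
False 4.2917 [0.4467 0.1201 0.1055] [0.4461 0.1201 0.105 ] [ 0.15 -0.1   0.08] 0.0007552330229235115
```

View pics/side1.png

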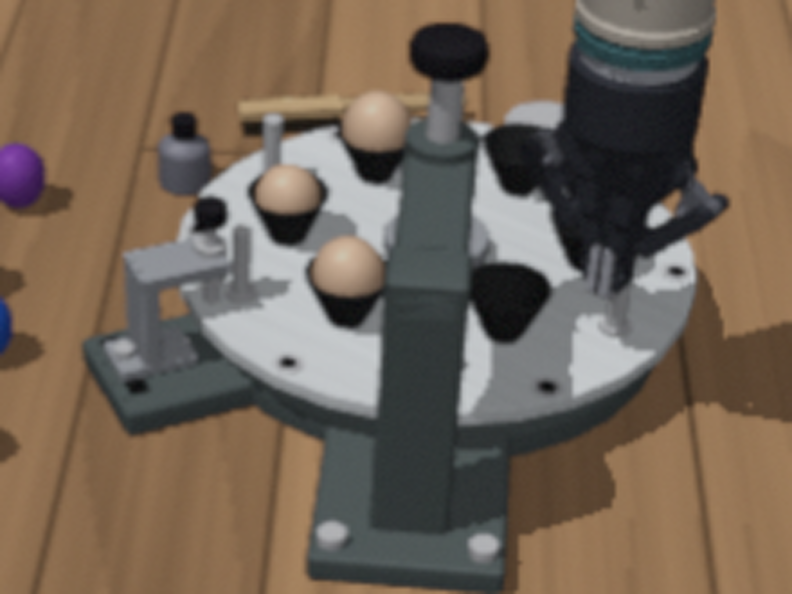

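View pics/top1.png

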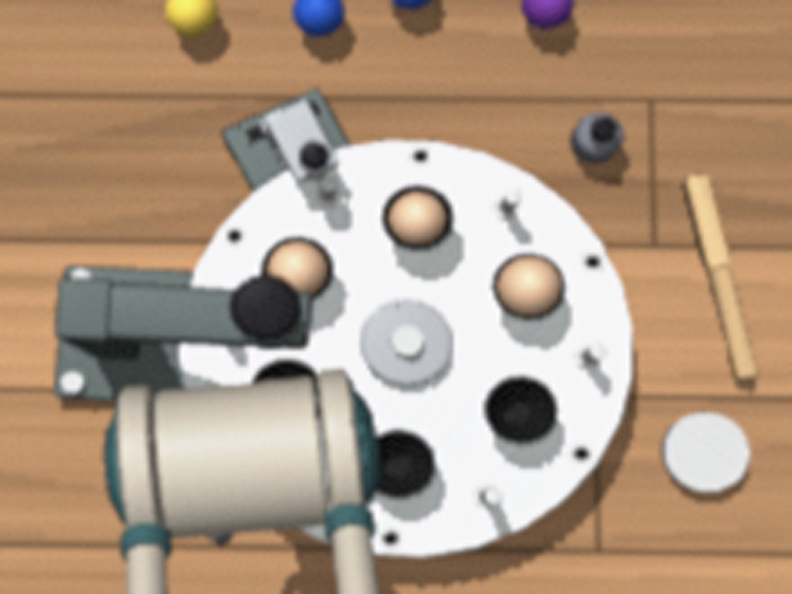

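The side view shows the shut fingertips at (600,285), just behind the chosen post at (618,300), touching nothing. Next comes the push, in slow segments.

```bash
python3 - <<'E'
from plan import *
d=np.radians
def rep(tag,st):
    o=observe(); print(tag,st,'t',round(o['time'],2),'adv',np.degrees(thof(o['position'])-TH0).round(2),'F',o['ft_force'].round(2),o['position'].round(4))
P,q=push(TH0+d(-1.5),.105); st=line_to(P,q,max_speed=.04,stop_force=5); rep('appr',st)
for a in (6,16,25):
    P,q=push(TH0+d(a),.105); st=line_to(P,q,max_speed=.03 if a>6 else .02,stop_force=10); rep(a,st)
    if st: break
E
```

```text
appr False t 4.75 adv -1.36 F [ 0.19 -0.06  0.43] [0.4416 0.1125 0.1051]
6 False t 5.79 adv 6.19 F [1.03 0.2  0.48] [0.4305 0.0985 0.105 ]
16 False t 6.73 adv 16.19 F [ 1.04 -0.11  0.15] [0.4185 0.078  0.1049]
25 False t 7.59 adv 25.19 F [ 1.12  0.7  -0.28] [0.4109 0.058  0.1049]
```

```bash
python3 - <<'E'
from plan import *
cv2.imwrite("pics/side2.png",cv2.resize(snapshot("side")[180:360,240:460],None,fx=3.6,fy=3.3,interpolation=cv2.INTER_CUBIC)[:,:,::-1])
E
```

```text
(no output)
```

View pics/side2.png

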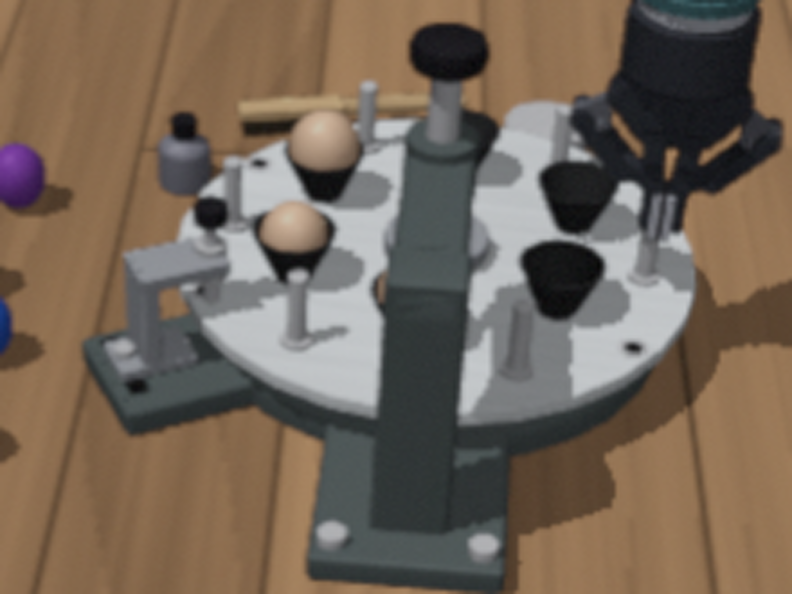

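The table turned with the push: the next egg is now behind the column at (380,290) and the finger is on the post at (648,250). Now the slow final push, feeling for the stop.

```bash
python3 - <<'E'
from plan import *
d=np.radians
def rep(tag,st):
    o=observe(); print(tag,st,'t',round(o['time'],2),'adv',np.degrees(thof(o['position'])-TH0).round(2),'F',o['ft_force'].round(2),o['position'].round(4))
P,q=push(TH0+d(36),.105); st=line_to(P,q,max_speed=.011,stop_force=8); rep('fin',st)
E
```

```text
fin True t 9.01 adv 30.21 F [1.45 2.82 1.14] [0.4092 0.0462 0.105 ]
```

```bash
python3 - <<'E'
from plan import *
d=np.radians
def rep(tag,st):
    o=observe(); print(tag,st,'t',round(o['time'],2),'adv',np.degrees(thof(o['position'])-TH0).round(2),'F',o['ft_force'].round(2),o['position'].round(4))
rep('now',0)
cv2.imwrite("pics/side3.png",cv2.resize(snapshot("side")[180:360,240:460],None,fx=3.6,fy=3.3,interpolation=cv2.INTER_CUBIC)[:,:,::-1])
P,q=push(TH0+d(33),.105); st=line_to(P,q,max_speed=.008,stop_force=8); rep('again',st)
cv2.imwrite("pics/side4.png",cv2.resize(snapshot("side")[180:360,240:460],None,fx=3.6,fy=3.3,interpolation=cv2.INTER_CUBIC)[:,:,::-1])
E
```

```text
now 0 t 9.01 adv 30.21 F [1.45 2.82 1.14] [0.4092 0.0462 0.105 ]
again True t 9.54 adv 30.25 F [1.05 3.44 1.68] [0.4091 0.0461 0.105 ]
```

View pics/side4.png

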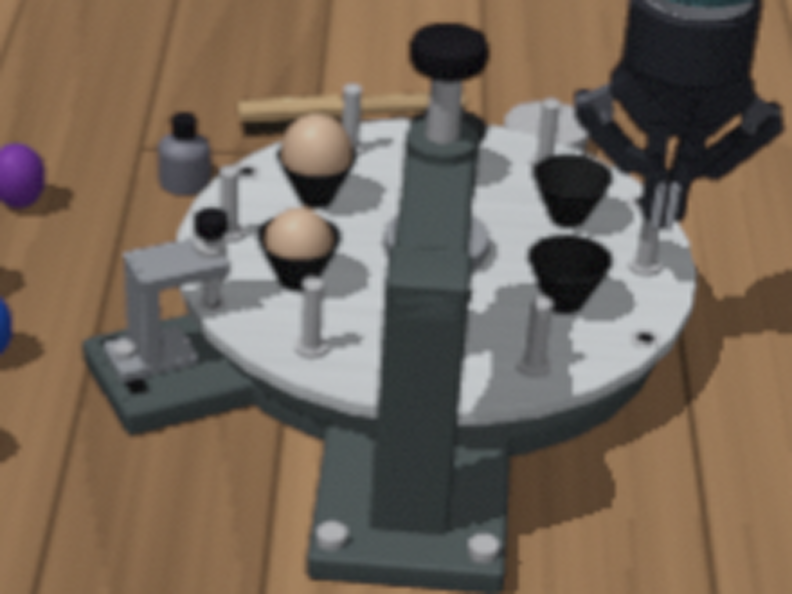

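The push stopped twice at the same angle (30.25°, no movement on the second try). The plunger knob dropped from about (210,213) to (210,225), so the table is locked. I back off, lift, and feel for the palm knob.

```bash
python3 - <<'E'
from plan import *
d=np.radians
def rep(tag,st):
    o=observe(); print(tag,st,'t',round(o['time'],2),'F',o['ft_force'].round(2),o['position'].round(4))
P,_=push(TH0+d(30.2),.105,.027); line_to(P,max_speed=.06); rep('back',0)
P[2]=.36; line_to(P,max_speed=.25)
for n in("side","top"):cv2.imwrite(f"pics/{n}5.png",cv2.resize(snapshot(n)[180:360,240:460],None,fx=3.6,fy=3.3,interpolation=cv2.INTER_CUBIC)[:,:,::-1])
q=tooldown(d(90)+YAW)
line_to(KN+[0,0,.06],q,max_speed=.2); rep('above',0)
line_to(KN+[0,0,.026],max_speed=.1); rep('near',0)
st=line_to(KN+[0,0,.005],max_speed=.012,stop_force=2); rep('touch',st)
E
```

```text
back 0 t 9.92 F [-0.6   0.24 -0.56] [0.4086 0.0564 0.1047]
above 0 t 12.08 F [0.06 0.18 0.22] [0.546  0.1155 0.3498]
near 0 t 12.57 F [ 0.76 -0.43  0.67] [0.5464 0.1154 0.3166]
touch False t 14.47 F [-0.73  0.1  -0.09] [0.5468 0.1156 0.2951]
```

View pics/side5.png

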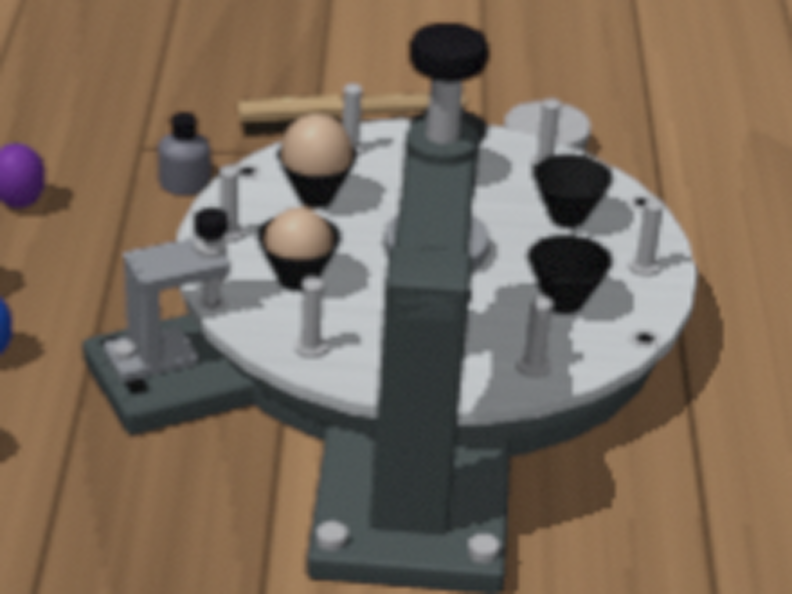

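View pics/top5.png

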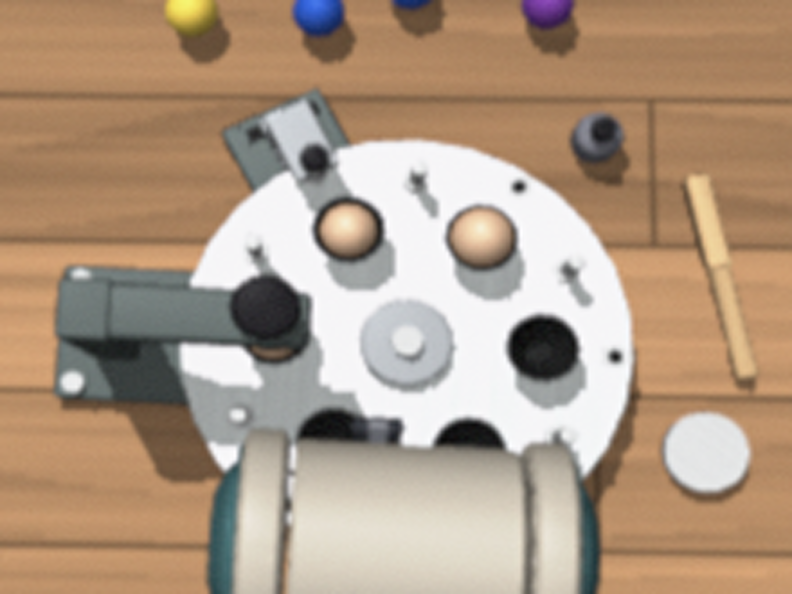

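The locked table stands as expected: next egg under the stamp in the top view at (272,345), plunger knob down. But no touch at TCP z 0.295, so I look before going on.

```bash
python3 - <<'E'
from plan import *
cv2.imwrite("pics/side6.png",cv2.resize(snapshot("side")[100:280,260:480],None,fx=3.6,fy=3.3,interpolation=cv2.INTER_CUBIC)[:,:,::-1])
cv2.imwrite("pics/wr6.png",snapshot("wrist")[:,:,::-1])
print(project(cs,[KN,KN+[0,0,.005],KN-[0,0,.012]]))
E
```

```text
[[365.22574183 190.38251129]
 [365.37664071 188.15505891]
 [364.86626405 195.68313267]]
```

View pics/side6.png

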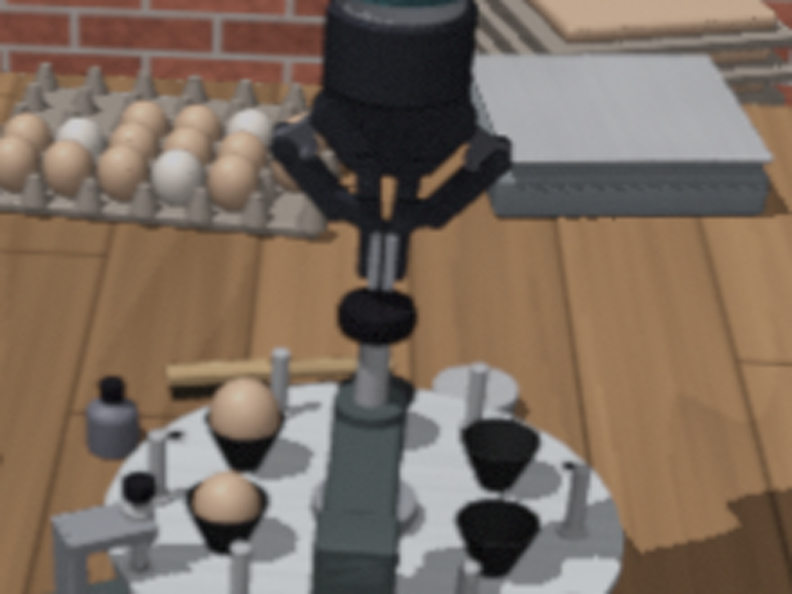

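View pics/wr6.png

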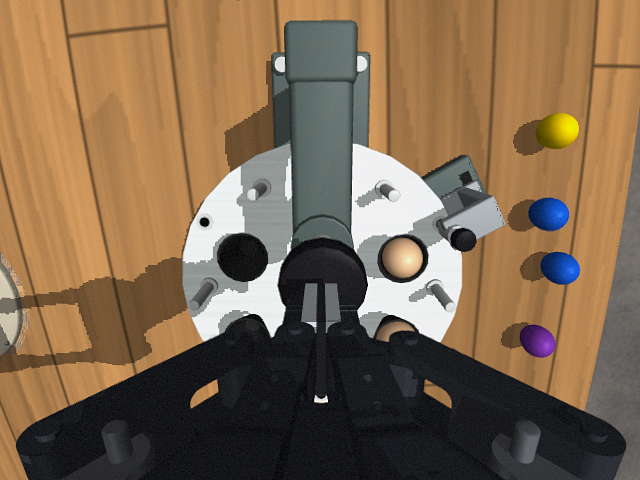

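The wrist view shows the fingertips at (320,284), centred over the knob. The side view shows them at (380,287), still a few mm above it. I keep feeling downwards.

```bash
python3 - <<'E'
from plan import *
def rep(tag,st):
    o=observe(); print(tag,st,'t',round(o['time'],2),'F',o['ft_force'].round(2),o['position'].round(4))
rep('0',0)
st=line_to(KN+[0,0,-.015],max_speed=.01,stop_force=2.8); rep('touch',st)
pause(.1); rep('p',st)
E
```

```text
0 0 t 14.57 F [ 0.41 -0.06  0.02] [0.5468 0.1156 0.295 ]
touch True t 15.75 F [1.45 0.56 2.74] [0.5467 0.1156 0.2835]
p True t 15.85 F [-0.67 -0.54  4.17] [0.5467 0.1156 0.2835]
```

```bash
python3 - <<'E'
from plan import *
cv2.imwrite("pics/side7.png",cv2.resize(snapshot("side")[140:260,310:430],None,fx=5,fy=5,interpolation=cv2.INTER_CUBIC)[:,:,::-1])
cv2.imwrite("pics/wr7.png",cv2.resize(snapshot("wrist")[180:360,220:420],None,fx=3,fy=3,interpolation=cv2.INTER_CUBIC)[:,:,::-1])
im=cv2.imread("pics/side0.png")[140:260,310:430]; cv2.imwrite("pics/side0k.png",cv2.resize(im,None,fx=5,fy=5,interpolation=cv2.INTER_CUBIC))
E
```

```text
(no output)
```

View pics/side7.png

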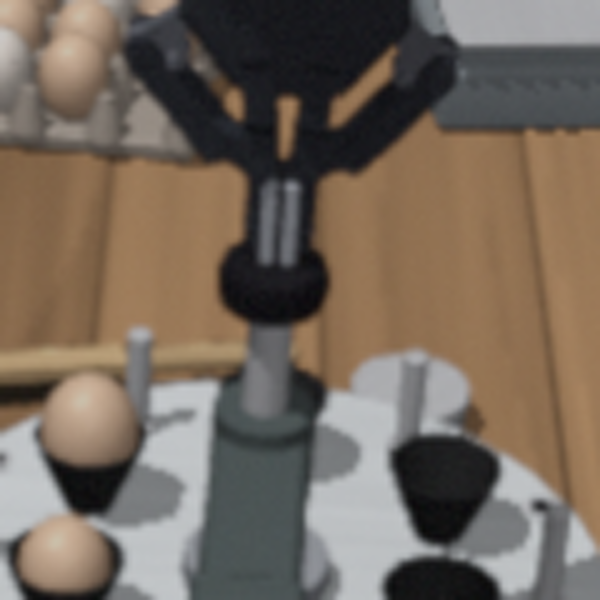

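View pics/wr7.png

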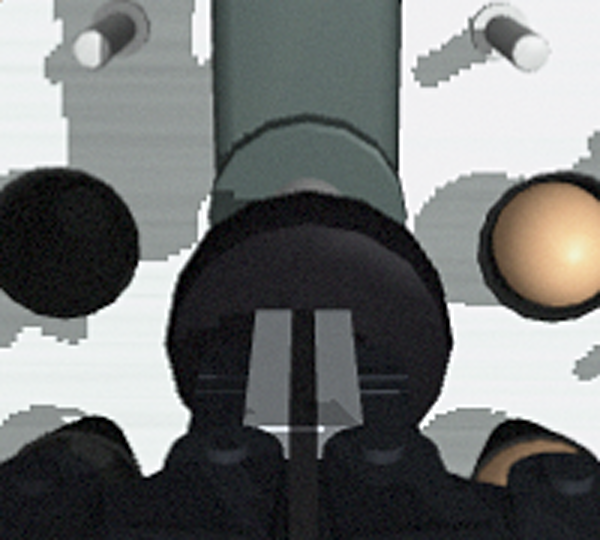

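View pics/side0k.png

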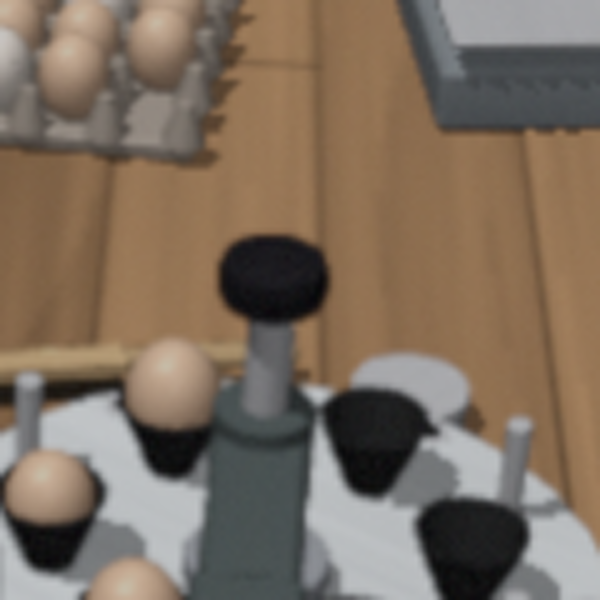

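Contact is at TCP z 0.2835 and the knob has not moved from (273,278), so the 4 N matches the spring preload. Now press: a quick 20 mm, then slowly with the force limit.

```bash
python3 - <<'E'
from plan import *
def rep(tag,st):
    o=observe(); print(tag,st,'t',round(o['time'],2),'F',o['ft_force'].round(2),o['position'].round(4)); return o['ft_force'][2]
z0=.2835; X=np.r_[KN[:2],z0]
st=line_to(X-[0,0,.020],max_speed=.03,stop_force=8); rep('A',st)
pause(.1); F=np.mean([ (pause(.02),observe()['ft_force'][2])[1] for _ in range(5)]); print('F',F)
if not st:
    st=line_to(X-[0,0,.043],max_speed=.006,stop_force=9.5); rep('B',st)
    for _ in range(5): pause(.1); rep('hold',st)
E
```

```text
A False t 16.74 F [-0.67  0.52  4.49] [0.5467 0.1156 0.2635]
F 4.730364262854944
B True t 19.18 F [-2.53  0.46 11.38] [0.5468 0.1156 0.2523]
hold True t 19.28 F [-2.6  -0.17  8.49] [0.5468 0.1156 0.2526]
hold True t 19.38 F [-1.74 -0.42  8.86] [0.5468 0.1156 0.2526]
hold True t 19.48 F [-0.86  1.07  8.47] [0.5468 0.1156 0.2526]
hold True t 19.58 F [-2.14 -1.09  9.14] [0.5468 0.1156 0.2526]
hold True t 19.68 F [-1.76 -0.53  8.78] [0.5468 0.1156 0.2526]
```

Relaxed to about 8.8 N in total, so the stamp has met the egg but only about 3 N bears on it. I add pressure in small steps, watching the slope.

```bash
python3 - <<'E'
from plan import *
def meas(n=6):
    a=[]
    for _ in range(n): pause(.02); o=observe(); a.append(np.r_[o['ft_force'],o['position'][2]])
    a=np.mean(a,0); print(round(o['time'],2),a.round(4)); return a
a=meas(); z=a[3]
for i in range(6):
    z-=.0005
    line_to([KN[0],KN[1],z],max_speed=.004,stop_force=6)
    a=meas()
    if a[2]>14.5: break
for _ in range(4): meas(8)
E
```

```text
19.78 [-1.7196 -0.4595  8.8463  0.2526]
20.21 [-0.4482  0.2466  8.3609  0.253 ]
20.58 [-1.0212  0.085   8.4864  0.2526]
20.96 [-1.2174 -0.2766  9.7252  0.2524]
21.33 [-1.6493 -0.2035 10.4133  0.2521]
21.71 [-1.3192 -0.1353 11.7292  0.2518]
22.08 [-1.8599 -0.0194 12.397   0.2516]
22.22 [-1.9194 -0.1567 12.5761  0.2516]
22.35 [-1.751  -0.0498 12.8337  0.2516]
22.48 [-1.5735 -0.2048 12.4731  0.2516]
22.62 [-1.7743 -0.2709 12.729   0.2516]
```

```bash
python3 - <<'E'
from plan import *
def meas(n=6):
    a=[]
    for _ in range(n): pause(.02); o=observe(); a.append(np.r_[o['ft_force'],o['position'][2]])
    a=np.mean(a,0); print(round(o['time'],2),a.round(4)); return a
z=.2526-.003
for i in range(6):
    z-=.0005
    line_to([KN[0],KN[1],z],max_speed=.004,stop_force=6)
    a=meas()
    if a[2]>15.4: break
for _ in range(4): meas(8)
line_to(np.r_[KN[:2],.2526],max_speed=.01)
meas()
line_to(np.r_[KN[:2],.2635],max_speed=.03); meas()
line_to(np.r_[KN[:2],.2835],max_speed=.04); meas()
line_to(np.r_[KN[:2],.36],max_speed=.1); meas()
E
```

```text
22.99 [-2.1803  0.0801 13.8846  0.2513]
23.37 [-2.4485 -0.3032 14.7686  0.251 ]
23.74 [-2.7075 -0.8032 15.413   0.2507]
23.88 [-2.4735 -0.0724 15.9754  0.2507]
24.01 [-2.5628 -0.3042 15.2845  0.2507]
24.14 [-2.8368 -0.2155 15.6916  0.2507]
24.27 [-2.301  -0.2182 15.3385  0.2507]
24.98 [-0.6456  0.134   7.2785  0.2532]
25.59 [0.0203 0.227  5.4775 0.264 ]
26.34 [0.2174 0.3469 3.155  0.2834]
27.36 [-0.0633  0.3249  0.1225  0.359 ]
```

The hold was about 15.5 N in total. Subtracting about 6.7 N for the spring leaves about 9 N on the shell, for over 0.6 s. The ram followed the fingers back up. I clear the view and check.

```bash
python3 - <<'E'
from plan import *
move_ptp([.25,.38,.36],tooldown(np.radians(150))); print(observe()['time'])
for n in("side","top"):
    im=snapshot(n)[:,:,::-1]; cv2.imwrite(f"pics/{n}9.png",im)
    cv2.imwrite(f"pics/{n}9c.png",cv2.resize(im[180:360,240:460],None,fx=3.6,fy=3.3,interpolation=cv2.INTER_CUBIC))
E
```

```text
28.8333
```

View pics/side9c.png

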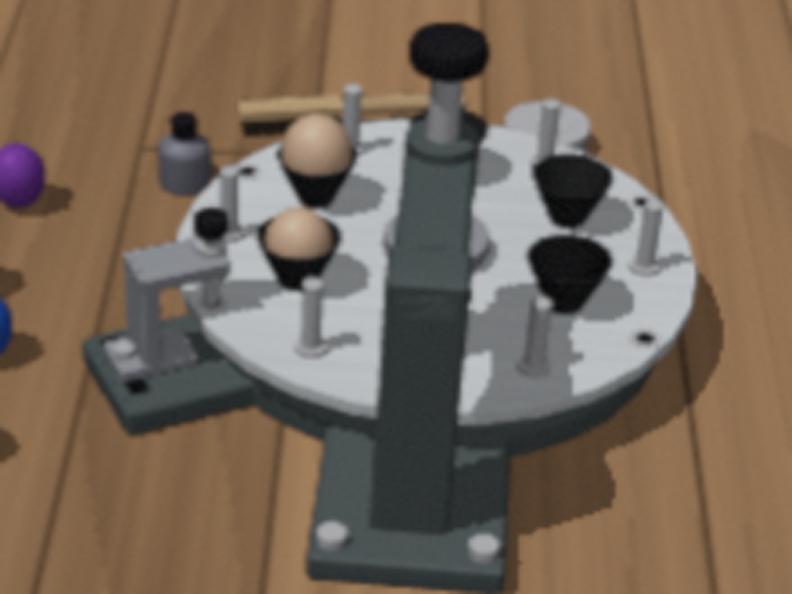

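View pics/top9c.png

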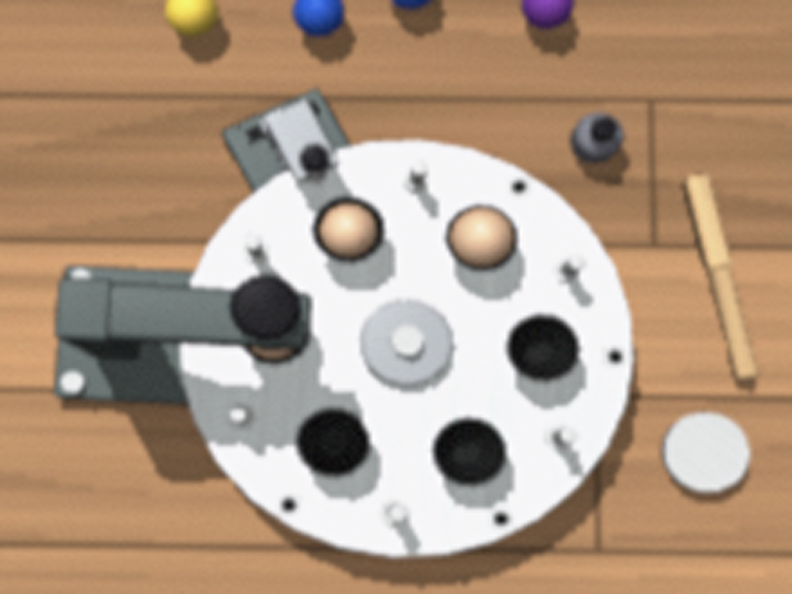

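View pics/top9.png

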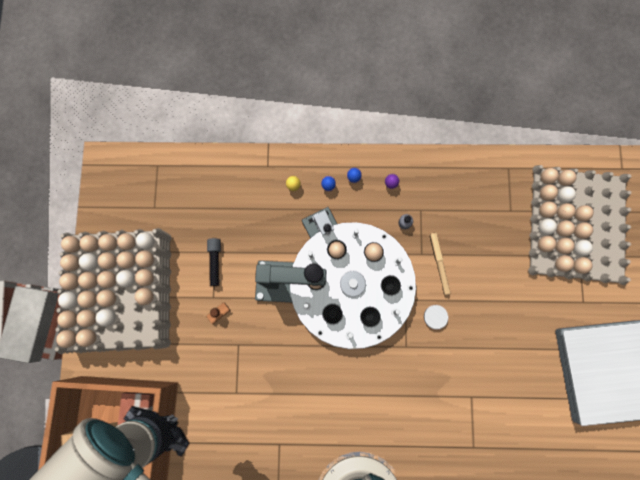

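Everything is in place. The plunger is down in side9c at (210,225), the palm knob is back up at (449,50), the next egg is under the stamp in top9c at (272,345), and the bystanders stand where they were. I hand in.

```bash
python3 - <<'E'
from bench import *
o=observe(); print(o['time'],o['ft_force'])
print(close_job())
E
```

```text
28.9333 [-0.29614417  0.41308908  0.0769857 ]
the job is handed in; nothing more can be done
None
```

The index table is locked with the next egg under the stamp, the egg has been pressed, and the job was handed in at 28.9 s of the 48 s.

- **Indexing:** I pushed the table about 30° counter-clockwise by the post nearest the robot, with the fingers shut. The push hit a hard stop at about 30.2°. A second gentle push, cut off at 8 N, moved nothing. The pictures show the plunger knob dropped.
- **Stamping:** I pressed the palm knob until the tool read about 15.5 N. Less the ram spring's share (about 6.7 N), that is roughly 9 N on the shell, held for more than half a second. The first stop had relaxed to about 3 N on the egg, so I went further down in small steps without releasing. The knob then came back up to its starting height.
- **Last pictures:** the table was still locked, the eggs were in their cups and the loose things had not moved. The tool read no contact force (under 0.6 N of noise).

**What disagreed or stayed unverified:**
- I touched the knob about 20 mm lower than the stated fingertip length and knob height would give, so I worked from the felt contact.
- The spring felt slightly softer than stated, so the shell force is good to about 1.5 N.
- The mark itself is hidden under the stamp, and I could not see it.

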